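Press a valve plug home with a ratchet clamp and release it

TASK

Push the clamp's thumb handle towards the fixed handle, gently and only until the plug is fully home in the valve body, then take the hand away so that the ratchet alone holds the plug clamped for a moment. Then unlatch the ratchet by pressing the thumb pad straight down, keep it down while drawing it back out past the teeth so that the clamp ends fully open, and let go. Do not crush the plug or bend the handle, do not push the plug with the fingers, and leave the other things on the bench where they are.

Things in the scene. Friction and masses are not known exactly. Their poses are not given: they have to be found in the camera images.
- clamp: Ratchet clamp like a big haemostat lying flat, fixed to a 290 x 150 x 12 mm dark steel plate: steel scissor handles (to its -x), jaws (to +x). Origin on the bench under the pivot, z up. Fixed handle with finger loop on the -y side; moving handle with flat thumb pad on the +y side; bars 60 mm above the bench. A toothed strip, top 51 mm up, spans between them 100-111 mm from the pivot.
- handle (a joint): Angle q of the moving handle about the pivot, rad: 0 = fully open (spring rest), grows as it closes, end stop 0.47. Pad centre at (-150 cos(q-0.5), -150 sin(q-0.5)) mm in the clamp's x, y. Spring pulls it open (3 to 4 N at the pad). Teeth at 0.25, 0.298, 0.345, 0.393, 0.44: past one it clicks and cannot go back. How far it must go differs with each valve.
- thumb_pad (a point): Centre of the top of the ribbed thumb pad of the moving handle: 34 mm along the handle, 24 across, 12 thick, top 68 mm above the bench, 150 mm from the pivot; x along the handle to the pivot, y outwards (away from the fixed handle), z up. Closed by pushing its outer long side, which is free from outside and from below; pressed down on its top to unlatch.
- grip: Moving handle's bar and pad. Closing force at the pad: 3 to 4 N freely, 1 to 2 N more at clicks, 9 to 15 N while the plug slides; once the plug is home it climbs steadily, about 0.7 N per mm. Stop at 16 to 17 N; from about 19 N the plug is crushed. Origin on the bench under the pivot, bar along -x.
- pivot (a point): Top of the pivot pin, 73 mm above the bench. Unlatching: the pad yields down 6.7 mm, springily (2.5 to 9 N), then hard. While the teeth are loaded it takes up to 15 N, until the catch slips free 3 to 5 mm down and the force drops. Let up at the teeth it catches again: hold it 5 to 6 mm down (8 to 10 N), draw it outwards round the pivot by friction to q below 0.15, then lift; it springs open.
- jaw: Moving jaw: steel finger with a 12 mm ball nose 61 mm from the pivot, on a springy shank. It moves to the clamp's +y as the handle closes and pushes on the plug's face. Origin on the bench under the pivot.
- plug: Plug with a brass head 20 mm across, 4 mm thick, in an aluminium valve body (40 x 40 x 68 mm, fixed on the plate between the jaws). Slides stiffly (16 N) to the clamp's +y; axis 60 mm above the bench; starts 6 to 9 mm out and stays where pushed. Origin at the centre of its outer face.
- plug_face (a point): Centre of the plug's outer face (60 mm above the bench); y points into the valve body.
- plug_home (a point): Where the centre of the plug's outer face is when the plug is fully home (head against the block); same axes. Its place between the jaws differs by up to 3 mm either way.
- puck_a: Blue round puck, 40 mm across, 25 mm high, beside the clamp; not part of the job, leave it. Origin at its underside.
- puck_b: Black round puck, same size, beside the clamp; not part of the job, leave it. Origin at its underside.
- puck_c: Red round puck, same size; not part of the job, leave it. Origin at its underside.
- driver: Screwdriver lying flat; not part of the job, leave it. Origin at its underside.
- sensor: Black box sensor 50 x 22 x 30 mm with a brass nose, beside the jaws; not part of the job, leave it. Origin at its underside.
- collar: Aluminium ring, 42 mm across, 16 mm high; not part of the job, leave it. Origin at its underside.
- terminal: Green terminal block 70 x 40 x 30 mm; not part of the job, leave it. Origin at its underside.

How it is judged:
By the outcome, as a careful person would: the job done as asked, in the order asked, and still so for the second after the job is handed in, with the robot touching nothing.
It also fails if it takes over 64 s, if anything falls off the work surface, if the arm or the gripper's body presses on something with over 40 N, if the wrist force passes 120 N, or if a joint passes its speed limit or range.

ROBOT

A 7-joint arm with a two-finger parallel gripper is mounted at the origin on the work surface. World frame = base frame: x ahead of the robot, y to its left, z up, the work surface at z = 0. Lengths are in mm, angles in rad, forces in N, time in s.
With the tool pointing down it reaches from about 400 to 875 mm from the base axis. Payload 19.3 kg.
Tool frame: the origin (TCP) lies at the very end of the fingers, on their centre line; the grasp point (between the pads) lies 19 mm behind it (grip_point_offset is the z of the grasp point in the tool frame, in mm); z points along the fingers, y is the line along which they close (so a half turn about z gives the same grasp; the last joint's range is limited). The gripper opens to 85 mm and grips with 20 to 120 N. Pads are 22 mm wide; open, the fingers measure 114 mm over their backs; the gripper's body (76 mm by 85 mm) begins 54 mm behind the grasp point. The pads swing forward as they close: fully open they stand 13 mm farther back than shut.
Start: joints at [1.276, 0.521, -0.036, 1.599, 0.021, 1.021, -0.113], TCP at [139.292, -609.272, 231.291] pointing down, gripper open.
Joint ranges: [-2.91, 2.91], [-0.3, 2.13], [-1.5, 1.42], [0.17, 2.43], [-1.26, 4.41], [0.16, 1.93], [-2.52, 2.52]. Speed limits (rad/s): [1.89, 1.89, 2.39, 2.39, 3.01, 3.01, 3.01].

INTERFACE

Orientations are given as a 3x3 rotation matrix whose columns are the frame's x, y, z axes.
In Python, from workcell import movep, movel, goto_joints, open_gripper, clamp, wait, inverse_kinematics, read_state, camera, PlanningError, finish_job, grip_point_offset gives the robot as it stands. Calls block until the motion is done:
- movep(position, orientation): joint-space move of the TCP to a pose.
- movel(position, frame=None, max_speed=150, guard=None): straight line of the TCP; frame=None keeps the orientation; max_speed is the mean speed in mm/s. With guard (N) it stops when the force on the tool has changed by that much, and returns True; else False.
- goto_joints(angles): joint-space move.
- open_gripper() and clamp(): open the fingers fully, or close them until they stop; the grip force is fixed at half the most.
- wait(seconds).
- inverse_kinematics(position, orientation): joint angles nearest the present ones, or None.
- read_state(): the state.
- camera(name): name is "scene" or "top" or "wrist"; returns a dict with "image" (384x512x3 uint8, blue, green, red), "range_z" (384x512 float32, mm along the optical axis (not along the pixel's ray), 0 where there is no reading), "fx", "fy", "cx", "cy" (pixels), "cam_to_world" (4x4, takes a point from camera to world coordinates). Camera axes: x right, y up, looking along -z (the intrinsics and any distortion apply to the point x, -y, -z); pixel columns grow to the right and rows downward; lengths in mm; the calibration is good to about 2 mm. The wrist camera is an equidistant fisheye: a pixel r from the principal point sees the ray r / f radians off the axis. A picture is of the moment at which its call begins.
A pose or a line that the arm cannot do raises PlanningError and nothing moves.
- finish_job(): hands the job in; it is judged then, once.
The state is a dict: "time": time; "qpos": joint angles; "qvel": joint speeds; "joint_efforts": joint torques, N m; "eef_pos": TCP position; "tool_rot": TCP orientation; "ft_force": force on the tool from outside, world axes, zero at the start; "torque": the same for the moment, N m; "finger_gap": finger opening in mm; "gripper_force": force on a finger pad.
Only numpy, scipy, OpenCV 4.12 (cv2) and the standard library are available. Lean on these libraries where they do the work, as an engineer would, in place of code of your own. Each camera call takes 0.05 s, during which the arm holds its last target. There are 200 camera calls.

## Working session

There is one attempt and no reset: what is moved stays moved. The work goes in short steps, each a Python script; the robot and the scene stay as the last script left them, time stands still between calls to the robot, and variables do not carry over. Pictures are saved under pics/ and viewed, at most 10 in all, crops included, and the job is handed in when it is done.

```bash
ls; mkdir -p pics; python3 - <<'E'
from workcell import *
import cv2,numpy as np
for n in("top","scene"):
    c=camera(n); cv2.imwrite(f"pics/{n}0.png",c["image"]); np.savez(f"{n}0.npz",**c)
    print(n,c["fx"],c["fy"],c["cx"],c["cy"],np.round(c["cam_to_world"],3).tolist(), [k for k in c])
s=read_state();print(s["time"],s["ft_force"],s["tool_rot"],s["finger_gap"],grip_point_offset)
E
```

```text
pics
top 432.5821011375407 432.5821011375407 254.69052651957696 197.19708539498137 [[-0.001, 0.982, -0.19, 330.082], [-1.0, 0.0, 0.009, 11.872], [0.009, 0.19, 0.982, 1264.621], [0.0, 0.0, 0.0, 1.0]] ['image', 'range_z', 'fx', 'fy', 'cx', 'cy', 'cam_to_world']
scene 354.5954148839107 354.5954148839107 259.08448040123915 188.17649975921483 [[0.842, -0.331, 0.426, 981.357], [0.539, 0.515, -0.666, -618.862], [0.001, 0.791, 0.612, 667.039], [0.0, 0.0, 0.0, 1.0]] ['image', 'range_z', 'fx', 'fy', 'cx', 'cy', 'cam_to_world']
0.1 [-0.20231479 -0.17658555  0.1294177 ] [[ 9.74850108e-01  2.22861293e-01 -3.33987683e-04]
 [ 2.22861515e-01 -9.74849648e-01  9.53683511e-04]
 [-1.13048635e-04 -1.00413147e-03 -9.99999489e-01]] 85.75126357384353 -18.700000000000003
```

View pics/top0.png

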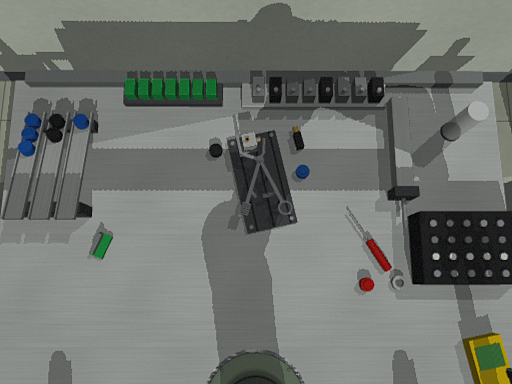

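View pics/scene0.png

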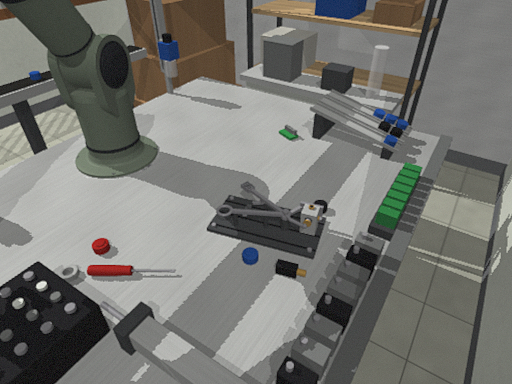

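The top view shows the clamp's pivot near (259,155), the thumb pad at (244,210) and the finger loop at (284,207). The jaws point up, which is world +x. Next I measure roughly and look from closer.

```bash
cat > h.py <<'E'
from workcell import *
import cv2,numpy as np
def ray(c,u,v,fish=False):
    x=(u-c["cx"])/c["fx"]; y=(v-c["cy"])/c["fy"]
    if fish:
        r=np.hypot(x,y); k=np.where(r>1e-9,np.sin(r)/np.maximum(r,1e-9),1); d=np.array([x*k,-y*k,-np.cos(r)])
    else: d=np.array([x,-y,-1.0])
    M=np.array(c["cam_to_world"]); return M[:3,3],M[:3,:3]@d
def onz(c,u,v,z,fish=False):
    o,d=ray(c,u,v,fish); return o+d*(z-o[2])/d[2]
def cloud(c,fish=False):
    v,u=np.mgrid[0:384,0:512].astype(float); x=(u-c["cx"])/c["fx"]; y=(v-c["cy"])/c["fy"]
    if fish: r=np.hypot(x,y)+1e-9; t=np.tan(r)/r; x=x*t;y=y*t
    z=c["range_z"]; P=np.stack([x*z,-y*z,-z],-1); M=np.array(c["cam_to_world"])
    P=P@M[:3,:3].T+M[:3,3]; P[z==0]=np.nan; return P
def R(yaw,):  # tool down, tool x axis at yaw
    c,s=np.cos(yaw),np.sin(yaw); return np.array([[c,s,0],[s,-c,0],[0,0,-1.]])
E
python3 - <<'E'
from h import *
c=dict(np.load("top0.npz"))
for u,v,z in((259,155,73),(244,210,68),(284,207,60),(248,140,68)): print(onz(c,u,v,z))
P=cloud(c); g=c["image"].max(2)
m=((g<75)&(P[...,2]>6)&(P[...,2]<20)).astype(np.uint8); m[:, :215]=0;m[:,315:]=0;m[:125]=0;m[245:]=0
m=cv2.morphologyEx(m,cv2.MORPH_OPEN,np.ones((2,2)))
q=P[m>0][:,:2].astype(np.float32); print(len(q),cv2.minAreaRect(q),np.median(P[m>0][:,2]))
t=onz(c,257,180,60); 
p=[t[0]-30,t[1],380]
J=inverse_kinematics(p,R(0)); print(p,J)
clamp()
movep(p,R(0)); s=read_state(); print(s["time"],s["finger_gap"])
w=camera("wrist"); np.savez("w0.npz",**w); cv2.imwrite("pics/w0.png",w["image"]); print(w["fx"],w["cx"],w["cy"],np.round(w["cam_to_world"],3).tolist())
E
```

```text
[683.17833324 -11.5600017   73.        ]
[524.70080645  30.88752022  68.        ]
[534.59094387 -81.96397518  60.        ]
[729.63450717  19.99749702  68.        ]
3521 ((nan, nan), (0.0, 0.0), 0.0) nan
[np.float64(582.8442653384175), np.float64(-5.853308704231512), 380] [ 0.31743861  0.38116911 -0.57903158  1.4836383   0.21069882  1.33935146
 -1.84782826]
3.5583 0.04813429902104753
297.3186396354542 255.16483563177258 194.5043788336713 [[-0.001, 0.952, 0.307, 661.248], [-1.0, -0.001, 0.001, -6.521], [0.001, -0.307, 0.952, 523.027], [0.0, 0.0, 0.0, 1.0]]
```

View pics/w0.png

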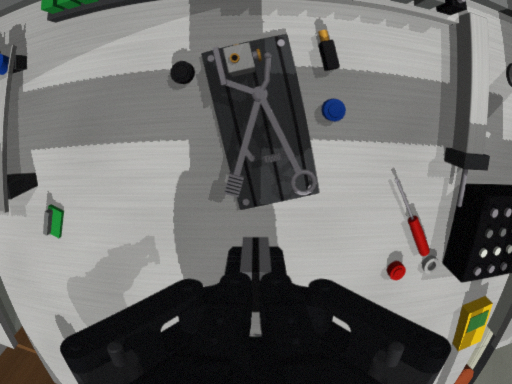

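The wrist view shows the pad near (234,185), the pivot at (260,93), the loop at (304,182) and the plate's corners. I enlarge that area and also fit the plate.

```bash
python3 - <<'E'
from h import *
c=dict(np.load("w0.npz"))
im=cv2.resize(c["image"][28:218,192:328],None,fx=3.15,fy=3.15,interpolation=cv2.INTER_CUBIC); cv2.imwrite("pics/w0c.png",im)
C=[onz(c,u,v,12,True)[:2] for u,v in((203,53),(288,35),(319,193),(241,209))]; print(np.round(C,1))
P=cloud(c,True)
for n,u,v,z in(("pad",234,185,68),("piv",260,93,73),("loop",304,182,60)): print(n,onz(c,u,v,z,True).round(1),P[v,u].round(1))
E
```

```text
[[ 748.6   81.2]
 [ 779.3  -62.5]
 [ 499.4 -123.8]
 [ 468.7   19.1]]
pad [530.7  26.9  68. ] [531.1  26.8  69.4]
piv [674.7 -14.2  73. ] [674.7 -14.2  72.3]
loop [533.5 -86.5  60. ] [520.8 -94.4  14.2]
```

View pics/w0c.png

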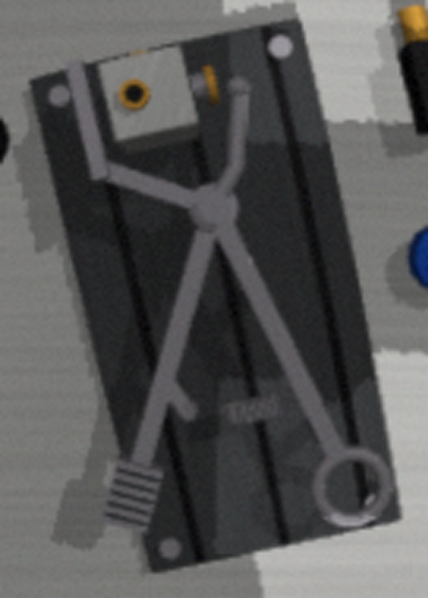

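The plate fit gives yaw ≈ 0.215. The pad lies 149.5 mm from the pivot, at world angle ≈ -0.28, so q ≈ 0 as expected. Next I approach from outside and touch the pad's outer side with the closed fingers.

```bash
cat >> h.py <<'E'
PIV=np.array([674.0,-14.1]); PSI=0.217
def frame(q): th=PSI-0.5+q; return th,np.array([np.cos(th),np.sin(th)]),np.array([-np.sin(th),np.cos(th)])
def pose(q,off,z,rad=150.):   # TCP pose: off mm outwards from the handle's centre line
    th,x,n=frame(q); p=PIV-rad*x+off*n; return [p[0],p[1],z],R(th)
E
python3 - <<'E'
from h import *
for q in(0,.47): print(inverse_kinematics(*pose(q,15,52)))
p,r=pose(0,42,110); movep(p,r)
p,r=pose(0,42,52); movel(p,max_speed=100)
wait(.2); s=read_state(); b=np.array(s["ft_force"]); print(s["time"],b,s["eef_pos"])
p,r=pose(0,16,52); print(movel(p,max_speed=15,guard=2.0))
s=read_state(); e=np.array(s["eef_pos"]); th,x,n=frame(0)
print(s["time"],np.array(s["ft_force"])-b,"off",(e[:2]-PIV)@n,"rad",-(e[:2]-PIV)@x)
np.save("b.npy",b)
w=camera("wrist"); cv2.imwrite("pics/w1.png",cv2.resize(w["image"][60:320,120:400],None,fx=2,fy=2))
E
```

```text
[ 0.09618228  0.6716423  -0.39222842  1.94786733  0.43187906  0.60439424
 -2.43326338]
[ 0.25858095  0.66659428 -0.43553383  1.97545215  0.47944293  0.60105548
 -1.88089922]
5.6333 [-0.20487245  0.14058155  0.08183518] [542.03316807  68.06454595  52.56255948]
True
6.725 [1.02972039 2.42835184 1.09767361] off 25.35682386783533 rad 150.149061828485
```

View pics/w1.png

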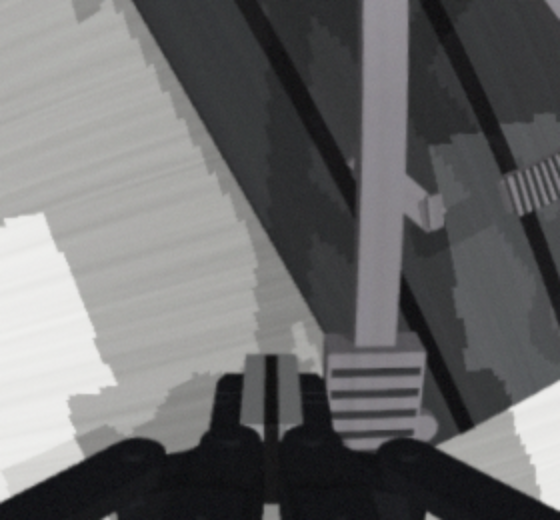

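The fist sits flat against the pad's outer side, at offset 25.4 mm. Next I close the handle along the arc.

```bash
cat >> h.py <<'E'
OFF=25.0
def force(q,b):
    th,x,n=frame(q); s=read_state(); f=np.array(s["ft_force"])-b; e=np.array(s["eef_pos"])
    a=np.arctan2(*(PIV-e[:2])[::-1])
    d=np.hypot(*(e[:2]-PIV)); qa=a+np.arcsin(OFF/d)-PSI+.5
    return f[:2]@n,f[:2]@x,f[2],qa,s["time"]
def close(qs,b,lim,v):
    for q in qs:
        p,r=pose(q,OFF,52); F=force(q,b)[0]
        hit=movel(p,frame=r,max_speed=v,guard=max(lim-F,.5))
        f=force(q,b); print(f"q {q:.3f} real {f[3]:.3f} F {f[0]:.1f} x {f[1]:.1f} z {f[2]:.1f} t {f[4]:.2f}",hit)
        if hit: return q,f
    return q,f
E
python3 - <<'E'
from h import *
b=np.load("b.npy")
q,f=close([.05,.10,.15,.19],b,9,25)
if f[0]<9: close(np.arange(.205,.271,.013),b,14,12)
E
```

```text
q 0.050 real 0.052 F 2.2 x 0.7 z 0.1 t 7.24 False
q 0.100 real 0.100 F 5.8 x 1.3 z -1.5 t 7.69 False
q 0.150 real 0.145 F 9.1 x 2.1 z -1.0 t 8.14 False
q 0.190 real 0.151 F 9.4 x 0.8 z 0.5 t 8.35 True
```

```bash
python3 - <<'E'
from h import *
b=np.load("b.npy"); print(force(.15,b))
close(np.arange(.165,.30,.0133),b,15.5,10)
E
```

```text
(np.float64(9.443039185928658), np.float64(0.45165770053792753), np.float64(0.5004273140999996), np.float64(0.15058110404401592), 8.35)
q 0.165 real 0.158 F 9.8 x 2.0 z -1.2 t 8.73 False
q 0.178 real 0.171 F 9.3 x 1.5 z -0.9 t 9.08 False
q 0.192 real 0.184 F 9.4 x 2.1 z -0.5 t 9.43 False
q 0.205 real 0.196 F 11.2 x 2.6 z -2.5 t 9.78 False
q 0.218 real 0.209 F 11.8 x 1.5 z -2.4 t 10.13 False
q 0.232 real 0.221 F 12.3 x 2.2 z -3.3 t 10.48 False
q 0.245 real 0.238 F 9.9 x 2.7 z -2.6 t 10.83 False
q 0.258 real 0.249 F 11.1 x 1.9 z -2.8 t 11.18 False
q 0.271 real 0.261 F 12.0 x 2.2 z -2.7 t 11.53 False
q 0.285 real 0.274 F 11.9 x 2.4 z -2.4 t 11.88 False
q 0.298 real 0.291 F 9.3 x 3.6 z -2.2 t 12.23 False
```

```bash
python3 - <<'E'
from h import *
b=np.load("b.npy")
close(np.arange(.307,.43,.009),b,15.5,9); wait(.15); print(force(.3,b))
E
```

```text
q 0.307 real 0.297 F 12.0 x 3.4 z -2.9 t 12.53 False
q 0.316 real 0.305 F 13.0 x 3.3 z -2.7 t 12.83 False
q 0.325 real 0.313 F 14.4 x 2.8 z -3.4 t 13.13 False
q 0.334 real 0.309 F 11.4 x 2.0 z -0.4 t 13.34 True
(np.float64(10.99424664648323), np.float64(1.857761958439728), np.float64(-0.1966826832934376), np.float64(0.30499915908755126), 13.4917)
```

```bash
python3 - <<'E'
from h import *
b=np.load("b.npy")
for q in np.arange(.318,.46,.006):
    _,f=close([q],b,17.3,8)
    if f[0]>=15.7: break
w=camera("wrist"); np.savez("w2.npz",**w)
s=camera("scene"); np.savez("s2.npz",**s)
cv2.imwrite("pics/w2.png",np.hstack([cv2.resize(w["image"][0:130,190:330],(420,390),interpolation=2),cv2.resize(s["image"][190:255,270:335],(380,390),interpolation=2)]))
print(force(.33,b))
E
```

```text
q 0.318 real 0.308 F 12.4 x 1.8 z -3.3 t 13.74 False
q 0.324 real 0.312 F 12.0 x 2.5 z -2.6 t 14.01 False
q 0.330 real 0.316 F 15.2 x 3.1 z -2.7 t 14.28 False
q 0.336 real 0.322 F 15.3 x 3.2 z -2.7 t 14.54 False
q 0.342 real 0.331 F 12.4 x 2.4 z -2.6 t 14.81 False
q 0.348 real 0.336 F 14.6 x 2.0 z -1.7 t 15.07 False
q 0.354 real 0.341 F 14.3 x 3.1 z -2.7 t 15.34 False
q 0.360 real 0.345 F 15.6 x 3.7 z -3.0 t 15.61 False
q 0.366 real 0.350 F 16.6 x 3.5 z -2.6 t 15.88 False
(np.float64(15.778146873020209), np.float64(2.03272319505145), np.float64(-1.3290097778582914), np.float64(0.3502006639801419), 15.975)
```

View pics/w2.png

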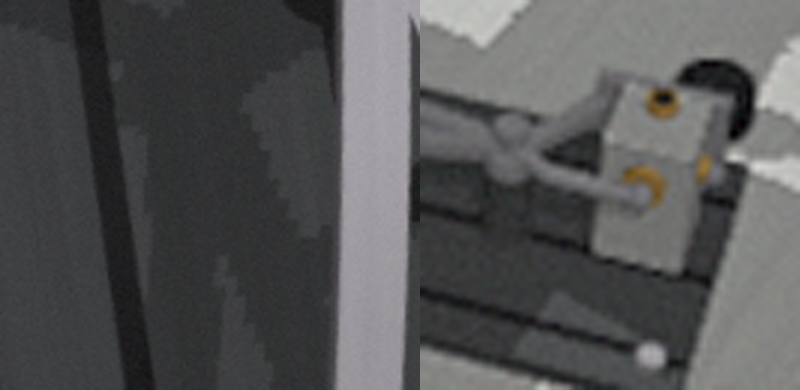

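Force rose steadily to 16.6 N, and three clicks have passed, at 0.25, 0.298 and 0.345. In the scene view the head appears to sit against the block. I now back off, let the ratchet hold, and check.

```bash
python3 - <<'E'
from h import *
p,r=pose(.36,50,52); movel(p,max_speed=60)
p[2]=150; movel(p,max_speed=150)
p,r=pose(.33,0,300,190); movep(p,r)
wait(.3); s=read_state(); print(s["time"],np.array(s["ft_force"]))
w=camera("wrist"); np.savez("w3.npz",**w); s=camera("scene")
cv2.imwrite("pics/w3.png",np.hstack([cv2.resize(w["image"][20:260,170:370],(500,600),interpolation=2)]))
E
```

```text
18.35 [ 0.34055837 -0.3746679   0.48184736]
```

View pics/w3.png

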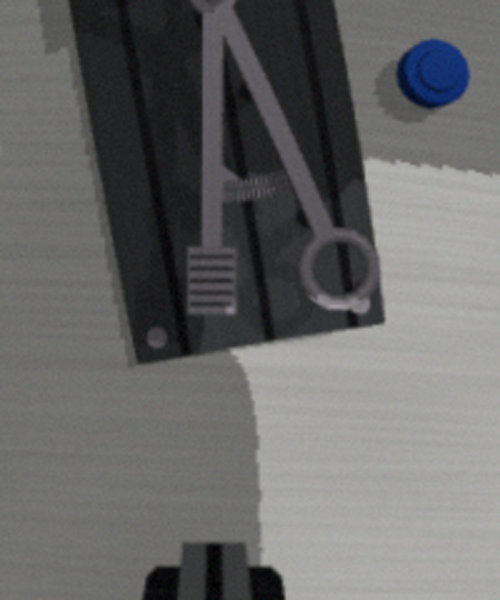

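The ratchet holds, with the pad at crop (212,280). I check the plug's head from above and locate the pad.

```bash
python3 - <<'E'
from h import *
c=dict(np.load("w3.npz")); p=onz(c,254.8,132,68,True)[:2]; v=PIV-p
print("pad",p,"rad",np.hypot(*v),"q",np.arctan2(v[1],v[0])-PSI+.5)
p,r=pose(.33,0,260,110); movep(p,r); wait(.15)
w=camera("wrist"); np.savez("w4.npz",**w); print(read_state()["time"])
cv2.imwrite("pics/w4.png",cv2.resize(w["image"][20:220,150:370],(660,600),interpolation=2))
E
```

```text
pad [524.12447404 -20.32685935] rad 150.00482345745758 q 0.3245229918593781
19.1
```

View pics/w4.png

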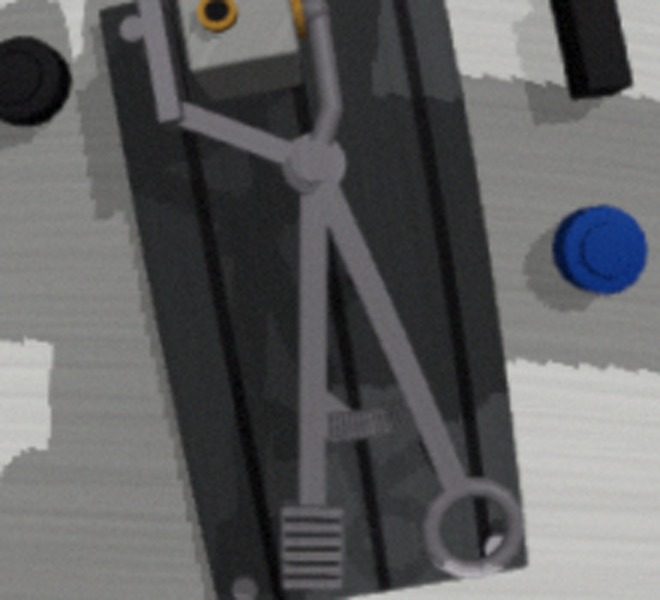

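The brass head is flush against the block, with no shaft showing, and the pad is at about (524,-20). Now I press down on the pad.

```bash
python3 - <<'E'
from h import *
p,r=pose(.33,0,95); movep(p,r); wait(.1)
b=np.array(read_state()["ft_force"]); np.save("b2.npy",b)
p[2]=64; print(movel(p,max_speed=15,guard=1.5))
s=read_state(); z0=s["eef_pos"][2]; print("touch",s["eef_pos"],np.array(s["ft_force"])-b,s["time"])
z=z0; last=0
while z>60.8:
    z-=.6; p[2]=z; h=movel(p,max_speed=6,guard=17)
    s=read_state(); f=np.array(s["ft_force"])-b; print(round(z,1),np.round(s["eef_pos"],2),f.round(1),round(s["time"],2),h)
    if h or (z0-s["eef_pos"][2]>5.0): break
E
```

```text
True
touch [523.96364599 -21.14475296  67.43202713] [-0.60912232 -1.6926432   2.83788939] 21.525
66.8 [523.84 -21.18  66.93] [-3.3 -1.3  7.8] 21.78 False
66.2 [523.69 -21.2   66.41] [-5.6 -1.1 10.9] 22.03 False
65.6 [523.49 -21.22  65.87] [-7.4  0.3 14.9] 22.28 False
65.0 [524.2  -20.67  65.21] [-0.9  2.3  4.2] 22.53 False
64.4 [524.39 -20.76  64.53] [-0.2  3.6  4.3] 22.78 False
63.8 [524.22 -20.91  63.89] [-1.2  2.4  4.6] 23.03 False
63.2 [524.01 -20.94  63.25] [-2.9  3.   6. ] 23.28 False
62.6 [523.84 -20.94  62.62] [-3.1  2.8  7.9] 23.53 False
62.0 [523.71 -20.98  62.04] [-3.7  3.1  8.4] 23.78 False
```

The catch slipped free (14.9 N dropped to 4.2 N), and the pad is about 6 mm down at 8.4 N. Next I draw it outwards.

```bash
python3 - <<'E'
from h import *
b=np.load("b2.npy")
z=62.2
for q in np.arange(.305,.075,-.025):
    p,r=pose(q,0,z); h=movel(p,frame=r,max_speed=20,guard=12)
    s=read_state(); f=np.array(s["ft_force"])-b; th,x,n=frame(q)
    print(round(q,3),round(s["eef_pos"][2],2),"n",(f[:2]@n).round(1),"x",(f[:2]@x).round(1),"z",f[2].round(1),round(s["time"],2),h)
    if f[2]<6.5: z-=.3
    elif f[2]>10: z+=.3
    if h: break
w=camera("wrist"); np.savez("w5.npz",**w); cv2.imwrite("pics/w5.png",cv2.resize(w["image"][60:320,120:400],None,fx=2,fy=2))
E
```

```text
0.305 62.22 n 2.9 x -3.0 z 7.1 24.12 False
0.28 62.25 n 2.7 x -3.7 z 7.5 24.46 False
0.255 62.24 n 2.8 x -3.7 z 8.3 24.79 False
0.23 62.25 n 3.1 x -3.7 z 7.8 25.12 False
0.205 62.26 n 2.3 x -4.3 z 8.7 25.46 False
0.18 62.24 n 1.9 x -4.5 z 9.1 25.79 False
0.155 62.25 n 2.5 x -4.1 z 8.9 26.12 False
0.13 62.25 n 2.4 x -5.0 z 7.8 26.46 False
0.105 62.19 n -1.4 x -3.2 z 8.1 26.79 False
0.08 62.22 n -3.8 x -0.2 z 7.1 27.12 False
```

View pics/w5.png

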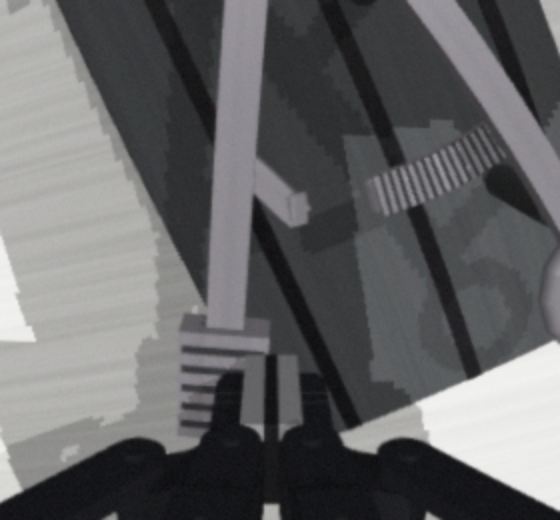

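The pawl is clear of the teeth, and the handle is ahead of the fingers, near its open stop. I lift straight up and verify.

```bash
python3 - <<'E'
from h import *
p=list(read_state()["eef_pos"]); p[2]=100; movel(p,max_speed=60)
p,r=pose(.0,0,300,150); movep([p[0]-30,p[1],p[2]],R(0)); wait(.3)
w=camera("wrist"); np.savez("w6.npz",**w); s=read_state(); print(s["time"],s["ft_force"])
cv2.imwrite("pics/w6.png",cv2.resize(w["image"][0:250,130:380],(600,600),interpolation=2))
E
```

```text
29.1333 [ 0.37119892 -1.03605521  0.82264116]
```

View pics/w6.png

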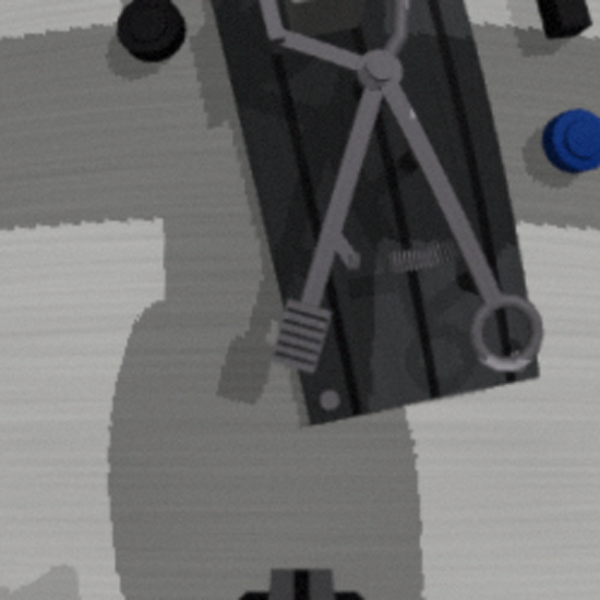

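The clamp is fully open, with the pad at crop (303,336) and the pivot at (381,68). The pucks near it are undisturbed, so I hand in.

```bash
python3 - <<'E'
from h import *
c=dict(np.load("w6.npz")); v=onz(c,288.75,28.3,73,True)[:2]-onz(c,256.25,140,68,True)[:2]; print(np.arctan2(v[1],v[0])-PSI+.5)
print(finish_job())
E
```

```text
0.012108896144391035
the job is handed in; nothing more can be done
None
```

The job is handed in: the plug was pushed home with a peak push of about 16.6 N, the ratchet held it alone with the hand away, and I then unlatched and drew back the handle, which ended fully open (measured q ≈ 0.01), with the robot clear at about 29 s.

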